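Push a row of heel blocks home in the drilling jig with a straightedge

ROBOT

A 6-joint arm with a two-finger parallel gripper is mounted at the origin on the work surface. World frame = base frame: x ahead of the robot, y to its left, z up, the work surface at z = 0. Lengths are in mm, angles in rad, forces in N, time in s.
With the tool pointing down it reaches from about 350 to 775 mm from the base axis. Payload 5.5 kg.
Tool frame: the origin (TCP) lies at the centre of the arm's flange, where the gripper is bolted on; the fingertips stand 173 mm ahead of it and the grasp point (between the pads) lies 155 mm ahead of it; z points along the fingers, y is the direction in which the jaws open and shut (so a half turn about z gives the same grasp; the last joint's range is limited). The gripper opens to 85 mm and grips with 20 to 120 N. Pads are 22 mm wide; open, the fingers measure 114 mm over their backs; the gripper's body (76 mm by 85 mm) begins 54 mm behind the grasp point. The pads swing forward as they close: fully open they stand 13 mm farther back than shut.
Start: joints at [1.064, 0.313, 0.046, 1.304, 0, 1.431], TCP at [206.231, 536.77, 404.723] pointing down, gripper open.
Joint ranges: [-2.76, 2.76], [-0.86, 1.69], [-1.03, 1.26], [-2.2, 2.34], [-1.47, 1.5], [-3.14, 3.14]. Speed limits (rad/s): [2.57, 2.57, 3.14, 3.14, 3.14, 3.14].

INTERFACE

Orientations are given as a rotation vector (axis times angle).
In Python, from rig import r gives the robot as it stands. The module is installed in compiled form; this text tells all that it offers.
- The arm moves only by the tool jog_arm, never from a script. Its argument "deltas" is a list of rows, each an object with "slide": the shift along the tool's x, y, z in mm, a list of three; "twist": the turn, a rotation vector about the tool's x, y, z in rad, a list of three; "gripper": the finger opening in mm, from 0 to 85.4. In form: [{"slide": [tx, ty, tz], "twist": [ax, ay, az], "gripper": gripper}, ...]. A call has 1 to 5 rows; each row is the pose to reach, as a shift and turn from the pose commanded when the call began, along the tool's axes at that moment; what a row does not reach only later rows make up. A row lasts 1/10 s, in which the tool goes at most 50 mm and 8.59 degrees, less where a joint would pass 70% of its speed; a pose out of reach is approached as far as the arm can. A call with a gripper value outside its range is refused whole. The fingers move at their own pace and stop on an object; "grip_force" is the grip in N (left out, the last holds). Time passes only in rows, so rows that repeat a pose let the fingers close. It gives the time, the measured TCP pose, the force and the opening at its end, in the units of the state.
- r.read_state(): the state, without advancing time (a new reading comes with each control period).
- r.read_camera(name): name is "scene" or "top" or "wrist"; returns a dict with "img" (420x560x3 uint8, red, green, blue), "intrinsics" (3x3 intrinsics, pixels), "view" (4x4, takes a point from world to camera coordinates). Camera axes: x right, y down, z forward; pixel columns grow to the right and rows downward; lengths in mm; the calibration is good to about 2 mm. A picture is of the moment at which its call begins. There is no depth.
- r.sign_off(): hands the job in, once; it reports no verdict.
The state is a dict: "time": time; "q": joint angles; "qd": joint speeds; "tau": joint torques, N m; "position": TCP position; "orientation": TCP orientation; "contact_force": force on the tool from outside, world axes, zero at the start; "torque": the same for the moment, N m; "gripper_width": finger opening in mm.
Only numpy, scipy, OpenCV 4.12 (cv2) and the standard library are available. Lean on these libraries where they do the work, as an engineer would, in place of code of your own. Each camera call takes 0.05 s, during which the arm holds its last target. There are 200 camera calls.

TASK

Four stacked-leather heel blocks lie loose on the drilling jig, each in front of its own sprung roller. Pick up the straightedge by its wooden grip, push all four heels together as one row straight in under the rollers until they meet the jig's fence, feeling for it because its setting changes from job to job, and bed them against it with a steady, even push of about 20 N in all; never press more than 10 N on any one heel, and keep the gripper itself off them. Then lay the straightedge flat on the bench beside the jig, and leave the hammer, the tin and the cutting die where they are.

Things in the scene. Friction and masses are not known exactly. Their poses are not given: they have to be found in the camera images.
- jig: Heel drilling jig, screwed to the bench: a plywood board 320 mm wide (y) and 15 mm thick, with a dark wooden fence across its far end. x is the push direction, into the fence; y along the fence; z up. Origin at bench height under the middle of the fence's front face when the fence is at its middle setting. The board's top is at z = 15 mm and runs from x = -200 to +80 mm.
- fence_mid (a point): Where the middle of the fence's front face is at the middle setting, 11 mm above the board; fixed to the board, same axes. The fence slides in slots along x and is locked up to 13 mm to either side of here; this setting is not measured and must be felt (or seen). It is rigid, 320 mm wide, 48 mm high above the bench. Heels bedded on it have their centres 25 mm before its face.
- rollers_mid (a point): Middle of the row of four sprung rollers (black, 20 mm diameter, 24 mm wide) at the middle setting; they move with the fence. Axles 32 mm before its face, 45.5 mm above the bench, at y = +99, +33, -33, -99 mm; steel arms up to 62 mm high. Each hangs 20.5 mm above the board and rides up 1.5 mm over a heel. Pushing all four heels in takes up to 12 N in all, then about 3 to 7 N until the fence.
- heel1 (a point): Heel block at the +y end of the row: stacked brown leather, 22 mm high, 50 mm long (x), 52 mm wide (y), about 80 g. Flat front face at x = +25 mm, turned to the fence; flat back at x = -25 mm with its two upright corners rounded to 10 mm radius. Site at its centre, half-way up, z up. Starts on the board before its roller (y = +99 mm along the jig), its front face 55 to 85 mm before the jig's origin.
- heel1_body: The same heel block as heel1, by its origin at the centre of its underside (11 mm below that point), same axes.
- heel2 (a point): Heel block second from the +y end of the row: stacked brown leather, 22 mm high, 50 mm long (x), 52 mm wide (y), about 80 g. Flat front face at x = +25 mm, turned to the fence; flat back at x = -25 mm with its two upright corners rounded to 10 mm radius. Site at its centre, half-way up, z up. Starts on the board before its roller (y = +33 mm along the jig), its front face 55 to 85 mm before the jig's origin.
- heel2_body: The same heel block as heel2, by its origin at the centre of its underside (11 mm below that point), same axes.
- heel3 (a point): Heel block second from the -y end of the row: stacked brown leather, 22 mm high, 50 mm long (x), 52 mm wide (y), about 80 g. Flat front face at x = +25 mm, turned to the fence; flat back at x = -25 mm with its two upright corners rounded to 10 mm radius. Site at its centre, half-way up, z up. Starts on the board before its roller (y = -33 mm along the jig), its front face 55 to 85 mm before the jig's origin.
- heel3_body: The same heel block as heel3, by its origin at the centre of its underside (11 mm below that point), same axes.
- heel4 (a point): Heel block at the -y end of the row: stacked brown leather, 22 mm high, 50 mm long (x), 52 mm wide (y), about 80 g. Flat front face at x = +25 mm, turned to the fence; flat back at x = -25 mm with its two upright corners rounded to 10 mm radius. Site at its centre, half-way up, z up. Starts on the board before its roller (y = -99 mm along the jig), its front face 55 to 85 mm before the jig's origin.
- heel4_body: The same heel block as heel4, by its origin at the centre of its underside (11 mm below that point), same axes.
- straightedge (a point): Straightedge: a flat dark steel bar 300 mm long (y), 60 mm wide (x), 6 mm thick, with an upright wooden grip rail along the middle of its top: 180 mm long, 14 mm thick (x), from 6 to 42 mm above the underside; 0.35 kg. Either long edge may push. Site at the rail's middle, 24 mm above the underside; z up. Starts flat on the bench left or right of the jig, pointing roughly away from the robot.
- rule: The straightedge again, by its origin at the centre of its underside (24 mm below its point), same axes.
- hammer: Bystander: a hammer lying on the bench on the other side of the jig from the straightedge.
- tin: Bystander: a closed round tin, 70 mm diameter, 70 mm high, standing beside one far corner of the jig; origin at its underside.
- die: Bystander: a strip-steel cutting die, a ring 68 mm across and 32 mm high, standing beside the other far corner of the jig; origin at its underside.
Mind the look-alikes: they are no part of the job. Leave any pink, white or yellow look-alike of the heel4_body alone.

How it is judged:
By the outcome, as a careful person would: the job done as asked, in the order asked, and still so for the second after the job is handed in, with the robot touching nothing.
It also fails if it takes over 62 s, if anything falls off the work surface, if the arm or the gripper's body presses on something with over 40 N, if the wrist force passes 120 N, or if a joint passes its speed limit or range.

## Working session

There is one attempt and no reset: what is moved stays moved. The work goes in short steps, Python scripts to look and compute and a tool call to move; the robot and the scene stay as the last step left them, time stands still between calls to the robot, and variables do not carry over. Pictures are saved under pics/ and viewed, about 8 in all and at most 12, crops included, and the job is handed in when it is done.

Besides the shell and the picture viewer there is one more tool, called as a command line: name --argument value ..., lists and objects as JSON in quotes. jog_arm: Moves the arm, as the interface text tells. Its arguments: {"type":"object","properties":{"deltas":{"type":"array","items":{"type":"object","properties":{"slide":{"type":"array","items":{"type":"number"}},"twist":{"type":"array","items":{"type":"number"}},"gripper":{"type":"number"}}}},"grip_force":{"type":"number"}},"required":["deltas"]}

```bash
mkdir -p pics; ls; python3 - <<'E'
from rig import r
import cv2
print(r.read_state())
for n in("scene","top"):
    c=r.read_camera(n);cv2.imwrite(f"pics/{n}0.png",c["img"][:,:,::-1]);print(n,c["intrinsics"].tolist(),c["view"].round(4).tolist())
E
```

```text
pics
{'time': 0.0, 'q': array([1.06436733e+00, 3.14027076e-01, 4.50033257e-02, 1.30361701e+00,
       1.24915888e-05, 1.43119817e+00]), 'qd': array([-0.00041682,  0.00071889,  0.00077632, -0.00058021,  0.0010385 ,
        0.00017356]), 'tau': array([-1.88217207e-03, -4.80624819e+01,  2.98534942e+01,  1.94312580e-02,
       -2.87750927e-04,  9.33769968e-06]), 'position': array([206.14250198, 536.57452979, 403.80336748]), 'orientation': array([-5.72882057e-01, -3.08830866e+00,  2.74063947e-03]), 'contact_force': array([ 0.91214221, -0.41912688, -0.90232889]), 'torque': array([-0.03588378, -0.0137034 ,  0.01841438]), 'gripper_width': 85.50869352724378}
scene [[398.235460245425, 0.0, 281.1440503336907], [0.0, 398.235460245425, 203.04269498056428], [0.0, 0.0, 1.0]] [[0.6183, 0.7858, -0.0136, -358.6256], [0.529, -0.429, -0.7322, -269.0911], [-0.5812, 0.4456, -0.681, 1210.6656], [0.0, 0.0, 0.0, 1.0]]
top [[411.51148283745385, 0.0, 282.8176529910855], [0.0, 411.51148283745385, 218.32471524461613], [0.0, 0.0, 1.0]] [[0.0211, -0.9994, 0.0263, -18.4135], [-0.9907, -0.0244, -0.134, 587.8668], [0.1346, -0.0232, -0.9906, 818.1031], [0.0, 0.0, 0.0, 1.0]]
```

View pics/scene0.png

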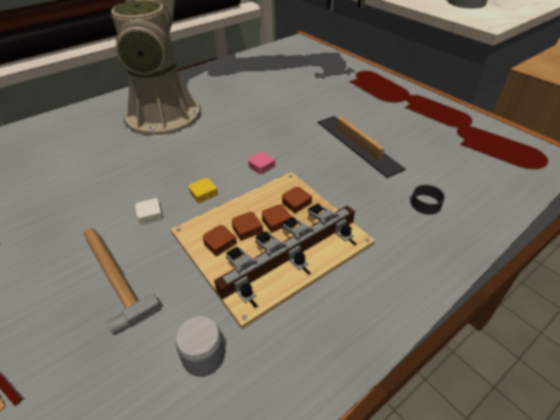

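View pics/top0.png

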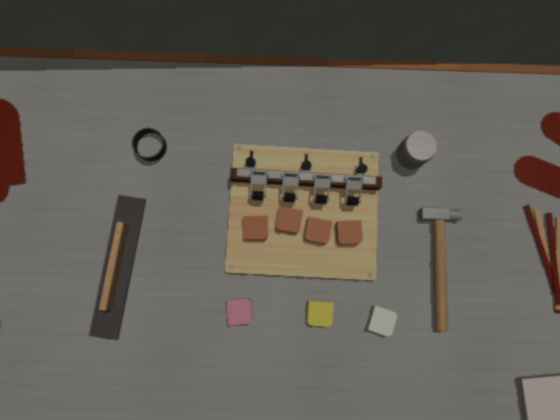

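Top view: the straightedge is on the left, with its bar around (118,266). The jig board corners are near (235,147), (379,152), (376,281) and (226,276). The heels are at about (256,228), (289,220), (318,231) and (349,232), and the fence runs y≈175–182. I'll measure these more precisely on upscaled crops.

```bash
cat > h.py <<'E'
import numpy as np,cv2
from rig import r
def ray(c,p,z):
    K,V=c["intrinsics"],c["view"]; R,t=V[:3,:3],V[:3,3]
    d=R.T@np.linalg.solve(K,[p[0],p[1],1]); o=-R.T@t
    return o+d*(z-o[2])/d[2]
def proj(c,P):
    q=c["view"][:3,:3]@np.array(P,float)+c["view"][:3,3]; q=c["intrinsics"]@q; return q[:2]/q[2]
E
python3 - <<'E'
from h import *
c=r.read_camera("top");I=c["img"]
a=cv2.resize(I[140:290,220:390,::-1],None,fx=4.6,fy=4,interpolation=3);a=cv2.resize(I[138:288,215:390,::-1],None,fx=4,fy=4,interpolation=3);cv2.imwrite("pics/jig.png",a)
hsv=cv2.cvtColor(I,cv2.COLOR_RGB2HSV)
m=((hsv[...,0]<12)&(hsv[...,1]>120)&(hsv[...,2]>70)).astype(np.uint8);m[:,:220]=0;m[:,385:]=0;m[:205]=0;m[290:]=0
n,l,s,ce=cv2.connectedComponentsWithStats(m)
for i in range(1,n):
    if s[i,4]>150:
        pts=np.argwhere(l==i)[:,::-1].astype(np.float32);rc=cv2.minAreaRect(pts);print(s[i],rc,ray(c,rc[0],37).round(1))
# bar: dark
m=(I.max(2)<62).astype(np.uint8);m[:,:80]=0;m[:,155:]=0;m[:190]=0;m[345:]=0
g=((hsv[...,0]<20)&(hsv[...,1]>110)&(hsv[...,2]>80)).astype(np.uint8);g[:,:80]=0;g[:,155:]=0;g[:190]=0;g[345:]=0
for k,z in((m,6),(g,42),(m|g,6)):
    n,l,s,ce=cv2.connectedComponentsWithStats(k);i=1+s[1:,4].argmax()
    rc=cv2.minAreaRect(np.argwhere(l==i)[:,::-1].astype(np.float32));b=cv2.boxPoints(rc)
    print(z,s[i,4],rc,ray(c,rc[0],z).round(1),[ray(c,p,z)[:2].round(1).tolist() for p in b])
for p in((235,147),(379,152),(376,281),(226,276)):print(ray(c,p,15).round(1))
E
```

```text
[276 207  25  26 507] ((288.3280029296875, 219.69601440429688), (22.897336959838867, 23.255109786987305), 10.30484676361084) [585.9 -16.6  37. ]
[243 216  24  24 512] ((254.5, 227.5), (23.0, 23.0), 90.0) [567.8  53.5  37. ]
[305 218  26  26 510] ((317.04144287109375, 230.47314453125), (23.746633529663086, 22.838674545288086), 12.094757080078125) [564.7 -77.   37. ]
[336 221  25  24 509] ((348.52880859375, 232.43141174316406), (22.21734619140625, 23.880321502685547), 86.18592071533203) [ 562.2 -143.1   37. ]
6 2881 ((118.03727722167969, 267.3221130371094), (28.03877067565918, 143.1580810546875), 11.83364486694336) [479.8 340.    6. ] [[341.0, 387.8], [636.2, 349.6], [625.1, 289.9], [330.5, 330.8]]
42 96 ((107.8839111328125, 283.06591796875), (6.681392669677734, 52.37106704711914), 11.592175483703613) [447.6 344.6  42. ] [[398.0, 357.7], [500.4, 344.7], [498.0, 331.4], [395.7, 344.5]]
6 2977 ((118.03727722167969, 267.3221130371094), (28.03877067565918, 143.1580810546875), 11.83364486694336) [479.8 340.    6. ] [[341.0, 387.8], [636.2, 349.6], [625.1, 289.9], [330.5, 330.8]]
[746.5 102.5  15. ]
[ 744.5 -214.8   15. ]
[ 462.6 -205.4   15. ]
[466.5 111.1  15. ]
```

View pics/jig.png

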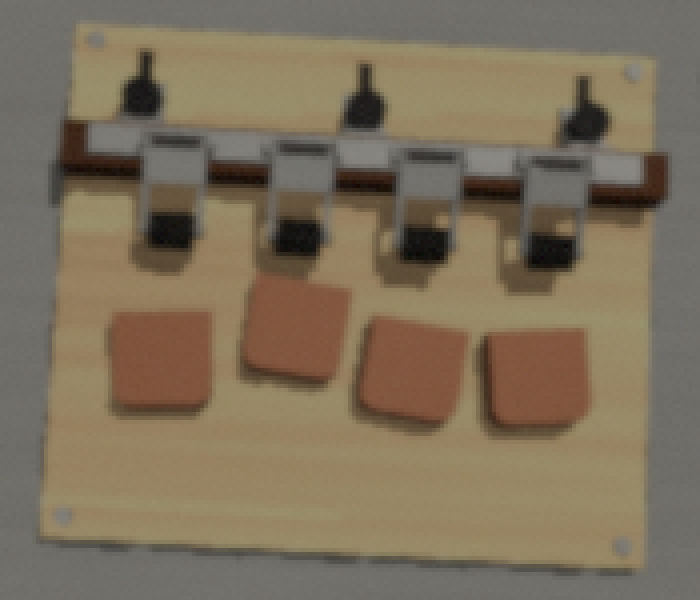

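The crop shows the heels in front of their rollers, at local pixels (162,358), (298,328), (413,370) and (537,378). The fence's front face is at about y=175–200. Next I'll fit the jig frame.

```bash
python3 - <<'E'
from h import *
c=r.read_camera("top")
f=lambda x,y:(215+x/4-.4,138+y/4-.4)
C=[ray(c,f(*p),15)[:2] for p in((80,25),(655,60),(642,570),(40,538))];print(np.round(C,1))
L=np.array([[80,160],[80,-160],[-200,-160],[-200,160]],float)
Lc=L-L.mean(0);Cc=np.array(C)-np.mean(C,0)
th=np.arctan2((Lc[:,0]*Cc[:,1]-Lc[:,1]*Cc[:,0]).sum(),(Lc*Cc).sum());R=np.array([[np.cos(th),-np.sin(th)],[np.sin(th),np.cos(th)]])
o=np.mean(C,0)-R@L.mean(0);print("jig",o,np.degrees(th),(L@R.T+o-C).round(1).tolist())
for p in((567.8,53.5),(585.9,-16.6),(564.7,-77),(562.2,-143.1)):print("heel local",(R.T@(np.array(p)-o)).round(1))
for p in((62,122),(665,155),(665,200),(62,170)):
  print("fence top z48",(R.T@(ray(c,f(*p),48)[:2]-o)).round(1))
# grip long axis from all orange-ish incl. lit pixels
I=c["img"].astype(int);g=((I[...,0]-I[...,2])>25).astype(np.uint8);g[:,:80]=0;g[:,155:]=0;g[:190]=0;g[345:]=0
rc=cv2.minAreaRect(np.argwhere(g)[:,::-1].astype(np.float32));print(rc,ray(c,rc[0],42),[ray(c,p,42)[:2].round(1).tolist() for p in cv2.boxPoints(rc)])
s=r.read_state();print(s["position"],s["time"])
E
```

```text
[[ 753.6  103.7]
 [ 743.1 -213.3]
 [ 464.5 -203.5]
 [ 474.5  114.4]]
jig [668.89065296 -51.75535685] -1.9642526781719067 [[0.7, 1.7], [0.3, -1.1], [-1.0, -1.3], [-0.0, 0.6]]
heel local [-104.6  101.7]
heel local [-84.1  32.3]
heel local [-103.3  -28.8]
heel local [-103.5  -94.9]
fence top z48 [ 15.9 160.2]
fence top z48 [  17.9 -157.2]
fence top z48 [  -6.3 -157.7]
fence top z48 [ -9.6 158.3]
((112.72508239746094, 265.95513916015625), (11.867910385131836, 91.00215148925781), 11.560132026672363) [481.99950782 337.59182009  42.        ] [[395.4, 360.5], [575.5, 338.0], [571.2, 313.9], [391.2, 337.2]]
[206.18504781 536.65058766 404.12677098] 0.2
```

jog_arm --deltas '[{"slide": [-45,-12,0],"twist": [0,0,-0.05],"gripper": 85},{"slide": [-90,-24,20],"twist": [0,0,-0.1],"gripper": 85},{"slide": [-135,-36,40],"twist": [0,0,-0.15],"gripper": 85},{"slide": [-180,-48,60],"twist": [0,0,-0.2],"gripper": 85},{"slide": [-220,-59,80],"twist": [0,0,-0.237],"gripper": 85}]'

```text
time: 0.7
position: [391.8, 401.5, 324.1]
orientation: [0.201, 3.135, 0.001]
contact_force: [0.7, 0.5, 0.5]
gripper_width: 85.1
```

jog_arm --deltas '[{"slide": [-40,-21,20],"twist": [0,0,0],"gripper": 85},{"slide": [-80,-42,40],"twist": [0,0,0],"gripper": 85},{"slide": [-96,-51,54],"twist": [0,0,0],"gripper": 85},{"slide": [-96,-51,54],"twist": [0,0,0],"gripper": 85}]'

```text
time: 1.1
position: [480.2, 337.7, 268.1]
orientation: [-0.21, -3.131, 0.003]
contact_force: [-1.4, 0.8, 0.9]
gripper_width: 85.3
```

```bash
python3 - <<'E'
from h import *
c=r.read_camera("wrist");cv2.imwrite("pics/w1.png",c["img"][:,:,::-1])
s=r.read_state();print(s["position"],s["orientation"])
print(proj(c,[481,338.5,42]),c["view"].round(3).tolist())
I=c["img"].astype(int);hsv=cv2.cvtColor(c["img"],cv2.COLOR_RGB2HSV)
E
```

```text
[479.2069686  338.85335389 269.31944626] [-2.07084362e-01 -3.13187693e+00  1.81299401e-03]
[280.43409208 236.30329266] [[0.134, 0.991, -0.003, -397.63], [0.947, -0.128, 0.296, -408.859], [0.293, -0.043, -0.955, 123.978], [0.0, 0.0, 0.0, 1.0]]
```

View pics/w1.png

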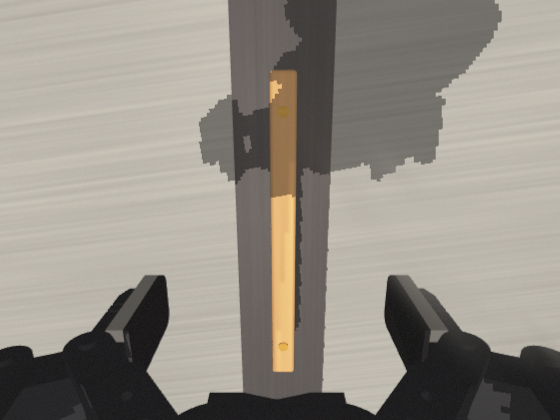

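The wrist view shows the rail between the fingers, ends at about (283,72) and (283,371), and nearly square to the jaws.

```bash
python3 - <<'E'
from h import *
c=r.read_camera("wrist")
a,b=ray(c,(284,71),42),ray(c,(283.5,371),42);d=a-b
print(a,b,(a+b)/2,np.linalg.norm(d),np.degrees(np.arctan2(d[1],d[0])))
E
```

```text
[393.94655591 352.91672279  42.        ] [571.84255387 329.88807373  42.        ] [482.89455489 341.40239826  42.        ] 179.3803355128495 172.62407517316043
```

jog_arm --deltas '[{"slide": [-2.6,3.4,30],"twist": [0,0,0],"gripper": 85},{"slide": [-2.6,3.4,62],"twist": [0,0,0],"gripper": 85},{"slide": [-2.6,3.4,86],"twist": [0,0,0],"gripper": 85},{"slide": [-2.6,3.4,86],"twist": [0,0,0],"gripper": 40},{"slide": [-2.6,3.4,86],"twist": [0,0,0],"gripper": 20}]' --grip_force 80

```text
time: 1.7
position: [481.2, 344.0, 185.7]
orientation: [0.2, 3.135, 0.001]
contact_force: [0.8, 1.2, -0.5]
gripper_width: 58.7
```

jog_arm --deltas '[{"slide": [0,0,0],"twist": [0,0,0],"gripper": 5},{"slide": [0,0,0],"twist": [0,0,0],"gripper": 5},{"slide": [0,0,0],"twist": [0,0,0],"gripper": 5},{"slide": [0,0,0],"twist": [0,0,0],"gripper": 5}]' --grip_force 80

```text
time: 2.1
position: [482.7, 343.1, 186.5]
orientation: [0.204, 3.133, 0.002]
contact_force: [-0.4, -1.2, 6.9]
gripper_width: 12.7
```

jog_arm --deltas '[{"slide": [0,0,-15],"twist": [0,0,0],"gripper": 5},{"slide": [0,0,-45],"twist": [0,0,0],"gripper": 5},{"slide": [0,0,-80],"twist": [0,0,0],"gripper": 5},{"slide": [-5,-25,-80],"twist": [0,0,0.1],"gripper": 5},{"slide": [-12,-60,-80],"twist": [0,0,0.22],"gripper": 5}]'

```text
time: 2.6
position: [486.6, 282.5, 266.3]
orientation: [0.549, 3.09, 0.004]
contact_force: [0.9, -0.2, -3.2]
gripper_width: 12.5
```

jog_arm --deltas '[{"slide": [-13,-34,0],"twist": [0,0,0.14],"gripper": 5},{"slide": [-26,-68,0],"twist": [0,0,0.28],"gripper": 5},{"slide": [-39,-101,0],"twist": [0,0,0.42],"gripper": 5},{"slide": [-52,-135,0],"twist": [0,0,0.56],"gripper": 5},{"slide": [-65,-168,0],"twist": [0,0,0.7],"gripper": 5}]'

```text
time: 3.1
position: [489.2, 100.2, 264.7]
orientation: [-1.582, -2.714, 0.0]
contact_force: [0.5, -0.7, -3.7]
gripper_width: 12.9
```

jog_arm --deltas '[{"slide": [-32,-17,0],"twist": [0,0,0.14],"gripper": 5},{"slide": [-64,-34,0],"twist": [0,0,0.28],"gripper": 5},{"slide": [-96,-51,0],"twist": [0,0,0.42],"gripper": 5},{"slide": [-129,-69,0],"twist": [0,0,0.555],"gripper": 5},{"slide": [-129,-69,0],"twist": [0,0,0.555],"gripper": 5}]'

```text
time: 3.6
position: [494.3, -48.4, 264.9]
orientation: [2.266, 2.173, -0.001]
contact_force: [0.6, 0.2, -3.0]
gripper_width: 12.9
```

```bash
python3 - <<'E'
from h import *
c=r.read_camera("top");I=c["img"];cv2.imwrite("pics/t2.png",cv2.resize(I[130:330,190:410,::-1],None,fx=3.6,fy=3,interpolation=3))
for i in range(8):
    w=r.read_camera("wrist")
    s=r.read_state();
    a=2*np.degrees(np.arctan2(s["orientation"][1],s["orientation"][0]))-90;print(s["position"].round(1),s["orientation"].round(3),round((a+180)%360-180,2),s["contact_force"].round(1),s["torque"].round(2))
cv2.imwrite("pics/w2.png",w["img"][:,:,::-1])
E
```

```text
[493.7 -45.4 264.6] [-2.26  -2.181 -0.   ] -2.04 [ 0.3 -0.  -3.6] [ 0.08  0.06 -0.01]
[493.6 -44.5 264.5] [-2.258 -2.183 -0.   ] -1.95 [ 0.8 -0.5 -3. ] [0.02 0.   0.01]
[493.7 -44.  264.5] [-2.257 -2.184  0.   ] -1.88 [ 0.3  0.1 -2.8] [-0.03 -0.    0.01]
[493.7 -43.7 264.6] [-2.256 -2.185  0.   ] -1.85 [ 0.2  0.2 -3.3] [0.   0.04 0.01]
[493.8 -43.5 264.6] [-2.256 -2.185  0.   ] -1.83 [-0.5 -0.4 -3.6] [-0.01  0.02  0.01]
[493.9 -43.4 264.6] [-2.256 -2.185 -0.   ] -1.82 [-0.1 -0.  -3.3] [ 0.04 -0.    0.05]
[493.9 -43.5 264.6] [-2.256 -2.185 -0.   ] -1.83 [ 0.6  0.5 -3.9] [-0.07  0.02  0.04]
[494.  -43.6 264.6] [-2.257 -2.185 -0.   ] -1.84 [ 0.2  0.1 -2.6] [-0.02  0.01  0.01]
```

View pics/w2.png

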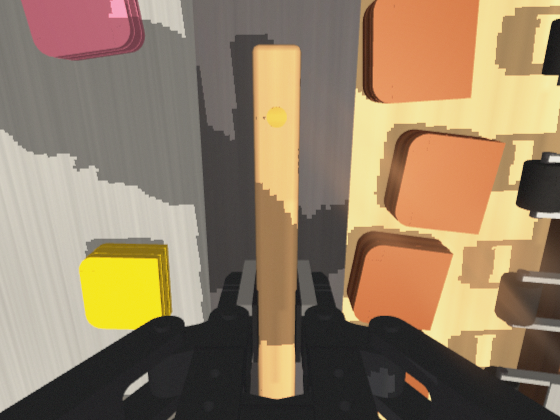

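jog_arm --deltas '[{"slide": [-2,0,20],"twist": [0,0,0.002],"gripper": 5},{"slide": [-2,0,45],"twist": [0,0,0.002],"gripper": 5},{"slide": [-2,0,60],"twist": [0,0,0.002],"gripper": 5},{"slide": [-2,0,60],"twist": [0,0,0.002],"gripper": 5},{"slide": [-2,0,60],"twist": [0,0,0.002],"gripper": 5}]' --grip_force 110

```text
time: 4.55
position: [494.0, -46.1, 204.9]
orientation: [-2.26, -2.182, 0.0]
contact_force: [-0.3, 0.0, -3.7]
gripper_width: 12.2
```

```bash
python3 - <<'E'
from h import *
for n in("scene","top"):
    c=r.read_camera(n);I=c["img"]
    if n=="scene": cv2.imwrite("pics/s3.png",cv2.resize(I[140:330,150:400,::-1],None,fx=3,fy=3,interpolation=3))
s=r.read_state();print(s["position"],s["orientation"],s["contact_force"],s["torque"])
E
```

```text
[494.36690658 -46.33986933 205.51175722] [2.25985157e+00 2.18112034e+00 1.04831275e-03] [ 0.6225637   0.1830934  -2.94391918] [-0.06257906  0.03825731  0.03827279]
```

View pics/s3.png

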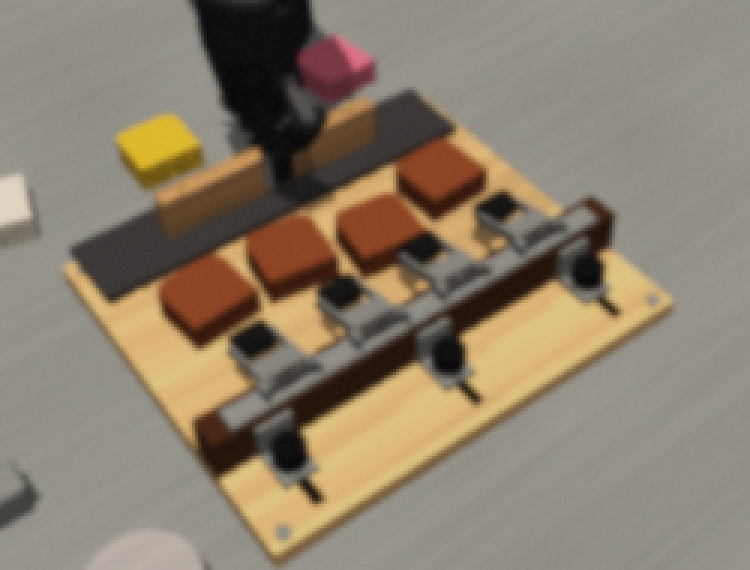

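The straightedge is held level behind the heels, all four heels are still in front of the rollers, and nothing is touching. I'll start the gathering push.

jog_arm --deltas '[{"slide": [0,3,0],"twist": [0,0,0],"gripper": 5},{"slide": [0,6,0],"twist": [0,0,0],"gripper": 5},{"slide": [0,9,0],"twist": [0,0,0],"gripper": 5},{"slide": [0,12,0],"twist": [0,0,0],"gripper": 5},{"slide": [0,15,0],"twist": [0,0,0],"gripper": 5}]'

```text
time: 5.15
position: [509.3, -47.1, 204.7]
orientation: [2.261, 2.181, 0.0]
contact_force: [-1.0, -0.1, -3.7]
gripper_width: 12.3
```

jog_arm --deltas '[{"slide": [0,3,0],"twist": [0,0,0],"gripper": 5},{"slide": [0,6,0],"twist": [0,0,0],"gripper": 5},{"slide": [0,9,0],"twist": [0,0,0],"gripper": 5},{"slide": [0,12,0],"twist": [0,0,0],"gripper": 5},{"slide": [0,15,0],"twist": [0,0,0],"gripper": 5}]'

```text
time: 5.65
position: [524.1, -47.6, 204.6]
orientation: [-2.261, -2.181, 0.0]
contact_force: [-1.2, -0.6, -4.0]
gripper_width: 12.4
```

jog_arm --deltas '[{"slide": [0,2,0],"twist": [0,0,0],"gripper": 5},{"slide": [0,4,0],"twist": [0,0,0],"gripper": 5},{"slide": [0,6,0],"twist": [0,0,0],"gripper": 5},{"slide": [0,8,0],"twist": [0,0,0],"gripper": 5},{"slide": [0,10,0],"twist": [0,0,0],"gripper": 5}]'

```text
time: 6.15
position: [534.0, -48.0, 204.6]
orientation: [-2.261, -2.181, 0.0]
contact_force: [-0.6, -0.6, -3.2]
gripper_width: 12.2
```

```bash
cat >> h.py <<'E'
def st():
    s=r.read_state();o=s["orientation"];a=2*np.degrees(np.arctan2(o[1],o[0]))-90
    print(round(s["time"],2),s["position"].round(1),round((a+180)%360-180,2),"F",s["contact_force"].round(1),"T",s["torque"].round(2))
E
python3 - <<'E'
from h import *
c=r.read_camera("top");I=c["img"];cv2.imwrite("pics/t4.png",cv2.resize(I[130:300,210:395,::-1],None,fx=3.5,fy=3.5,interpolation=3));st()
E
```

```text
6.2 [534.4 -48.  204.7] -2.06 F [-0.6 -0.7 -4.5] T [0.02 0.17 0.  ]
```

View pics/t4.png

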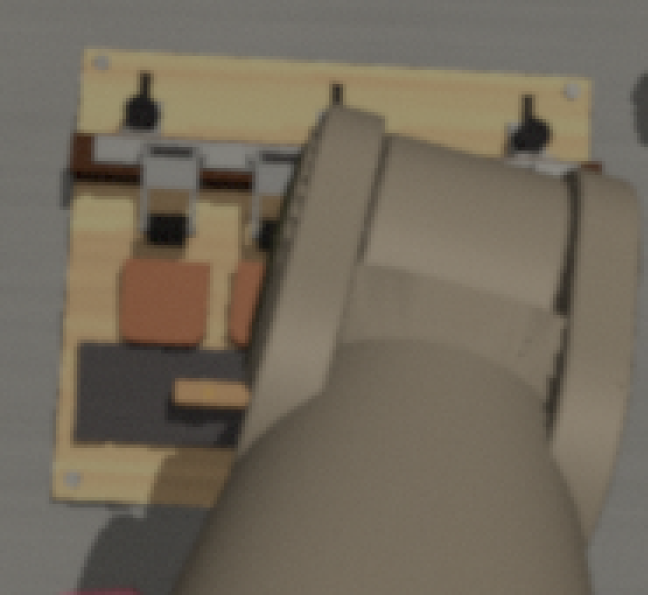

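The top view is mostly hidden by the arm. Heel 1 sits square on the straightedge just before its roller. I'll continue in small steps and watch the force.

jog_arm --deltas '[{"slide": [0,1,0],"twist": [0,0,0],"gripper": 5},{"slide": [0,2,0],"twist": [0,0,0],"gripper": 5},{"slide": [0,3,0],"twist": [0,0,0],"gripper": 5},{"slide": [0,4,0],"twist": [0,0,0],"gripper": 5},{"slide": [0,5,0],"twist": [0,0,0],"gripper": 5}]'

```text
time: 6.7
position: [539.0, -48.2, 204.7]
orientation: [-2.261, -2.181, -0.0]
contact_force: [-0.2, -0.9, -2.2]
gripper_width: 12.6
```

jog_arm --deltas '[{"slide": [0,1,0],"twist": [0,0,0],"gripper": 5},{"slide": [0,2,0],"twist": [0,0,0],"gripper": 5},{"slide": [0,3,0],"twist": [0,0,0],"gripper": 5},{"slide": [0,4,0],"twist": [0,0,0],"gripper": 5},{"slide": [0,5,0],"twist": [0,0,0],"gripper": 5}]'

```text
time: 7.2
position: [544.0, -48.3, 204.7]
orientation: [-2.261, -2.181, -0.0]
contact_force: [-2.5, -1.1, -3.0]
gripper_width: 11.8
```

jog_arm --deltas '[{"slide": [0,1,0],"twist": [0,0,0],"gripper": 5},{"slide": [0,2,0],"twist": [0,0,0],"gripper": 5},{"slide": [0,3,0],"twist": [0,0,0],"gripper": 5},{"slide": [0,4,0],"twist": [0,0,0],"gripper": 5},{"slide": [0,5,0],"twist": [0,0,0],"gripper": 5}]'

```text
time: 7.7
position: [547.9, -48.3, 204.4]
orientation: [-2.26, -2.179, 0.003]
contact_force: [-6.9, -0.3, -0.8]
gripper_width: 12.1
```

```bash
python3 -c "
from h import *
st();c=r.read_camera('scene');I=c['img'];cv2.imwrite('pics/s5.png',cv2.resize(I[140:330,150:400,::-1],None,fx=3,fy=3,interpolation=3));st()"
```

```text
7.7 [547.9 -48.3 204.4] -2.07 F [-6.9 -0.3 -0.8] T [-0.02  1.29 -0.07]
7.75 [548.1 -48.4 204.3] -2.07 F [-4.4  0.1 -0.9] T [-0.04  1.12  0.04]
```

View pics/s5.png

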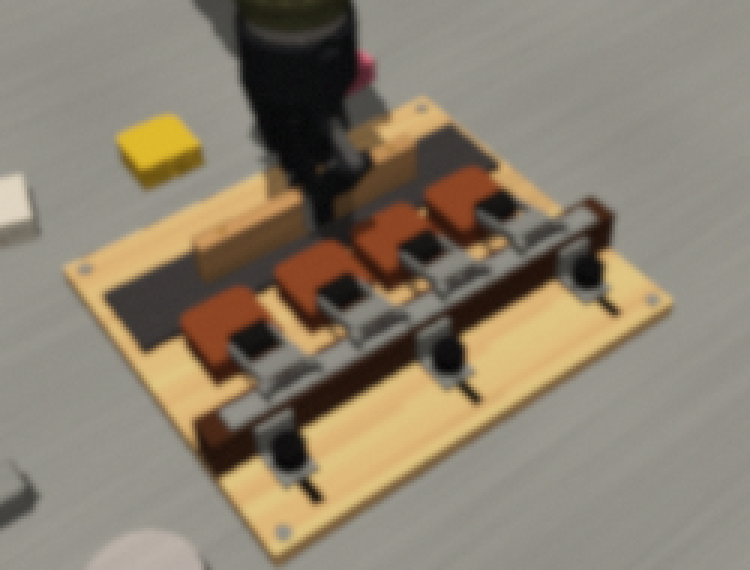

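All four heels are in a straight row entering under their rollers, at about 7 N total and with hardly any yaw moment.

jog_arm --deltas '[{"slide": [0,1,0],"twist": [0,0,0],"gripper": 5},{"slide": [0,2,0],"twist": [0,0,0],"gripper": 5},{"slide": [0,3,0],"twist": [0,0,0],"gripper": 5},{"slide": [0,4,0],"twist": [0,0,0],"gripper": 5},{"slide": [0,5,0],"twist": [0,0,0],"gripper": 5}]'

```text
time: 8.25
position: [554.0, -48.6, 204.4]
orientation: [-2.261, -2.181, -0.0]
contact_force: [-2.6, -0.1, -4.5]
gripper_width: 12.7
```

jog_arm --deltas '[{"slide": [0,1,0],"twist": [0,0,0],"gripper": 5},{"slide": [0,2,0],"twist": [0,0,0],"gripper": 5},{"slide": [0,3,0],"twist": [0,0,0],"gripper": 5},{"slide": [0,4,0],"twist": [0,0,0],"gripper": 5},{"slide": [0,5,0],"twist": [0,0,0],"gripper": 5}]'

```text
time: 8.75
position: [559.0, -48.8, 204.7]
orientation: [-2.261, -2.181, -0.0]
contact_force: [-2.7, -0.4, -4.9]
gripper_width: 12.1
```

jog_arm --deltas '[{"slide": [0,1,0],"twist": [0,0,0],"gripper": 5},{"slide": [0,2,0],"twist": [0,0,0],"gripper": 5},{"slide": [0,3,0],"twist": [0,0,0],"gripper": 5},{"slide": [0,4,0],"twist": [0,0,0],"gripper": 5},{"slide": [0,5,0],"twist": [0,0,0],"gripper": 5}]'

```text
time: 9.25
position: [564.0, -49.0, 204.7]
orientation: [-2.261, -2.181, -0.0]
contact_force: [-2.8, 0.4, -4.3]
gripper_width: 12.1
```

```bash
python3 -c "
from h import *
st()"
```

```text
9.25 [564.  -49.  204.7] -2.06 F [-2.8  0.4 -4.3] T [ 0.05  0.69 -0.01]
```

Now 70 mm in. The fence should be 10–18 mm further on, so I'll slow down.

jog_arm --deltas '[{"slide": [0,1,0],"twist": [0,0,0],"gripper": 5},{"slide": [0,2,0],"twist": [0,0,0],"gripper": 5},{"slide": [0,3,0],"twist": [0,0,0],"gripper": 5},{"slide": [0,4,0],"twist": [0,0,0],"gripper": 5},{"slide": [0,5,0],"twist": [0,0,0],"gripper": 5}]'

```text
time: 9.75
position: [569.0, -49.2, 204.7]
orientation: [-2.261, -2.181, -0.0]
contact_force: [-3.4, 0.3, -3.5]
gripper_width: 12.0
```

jog_arm --deltas '[{"slide": [0,0.5,0],"twist": [0,0,0],"gripper": 5},{"slide": [0,1,0],"twist": [0,0,0],"gripper": 5},{"slide": [0,1.5,0],"twist": [0,0,0],"gripper": 5},{"slide": [0,2,0],"twist": [0,0,0],"gripper": 5},{"slide": [0,2.5,0],"twist": [0,0,0],"gripper": 5}]'

```text
time: 10.25
position: [571.4, -49.3, 204.7]
orientation: [-2.261, -2.181, -0.0]
contact_force: [-3.7, 0.6, -3.3]
gripper_width: 12.2
```

jog_arm --deltas '[{"slide": [0,0.5,0],"twist": [0,0,0],"gripper": 5},{"slide": [0,1,0],"twist": [0,0,0],"gripper": 5},{"slide": [0,1.5,0],"twist": [0,0,0],"gripper": 5},{"slide": [0,2,0],"twist": [0,0,0],"gripper": 5},{"slide": [0,2.5,0],"twist": [0,0,0],"gripper": 5}]'

```text
time: 10.75
position: [573.9, -49.4, 204.7]
orientation: [-2.261, -2.181, -0.0]
contact_force: [-3.4, -0.8, -2.9]
gripper_width: 12.3
```

```bash
python3 -c "
from h import *
st()"
```

```text
10.75 [573.9 -49.4 204.7] -2.06 F [-3.4 -0.8 -2.9] T [0.2  0.8  0.11]
```

jog_arm --deltas '[{"slide": [0,0.5,0],"twist": [0,0,0],"gripper": 5},{"slide": [0,1,0],"twist": [0,0,0],"gripper": 5},{"slide": [0,1.5,0],"twist": [0,0,0],"gripper": 5},{"slide": [0,2,0],"twist": [0,0,0],"gripper": 5},{"slide": [0,2,0],"twist": [0,0,0],"gripper": 5}]'

```text
time: 11.25
position: [576.1, -49.5, 204.7]
orientation: [2.261, 2.181, 0.0]
contact_force: [-2.4, 0.9, -3.8]
gripper_width: 12.0
```

```bash
python3 -c "
from h import *
st()"
```

```text
11.25 [576.1 -49.5 204.7] -2.06 F [-2.4  0.9 -3.8] T [0.24 0.72 0.13]
```

jog_arm --deltas '[{"slide": [0,0.5,0],"twist": [0,0,0],"gripper": 5},{"slide": [0,1,0],"twist": [0,0,0],"gripper": 5},{"slide": [0,1.5,0],"twist": [0,0,0],"gripper": 5},{"slide": [0,2,0],"twist": [0,0,0],"gripper": 5},{"slide": [0,2,0],"twist": [0,0,0],"gripper": 5}]'

```text
time: 11.75
position: [578.0, -49.5, 204.7]
orientation: [2.261, 2.181, 0.0]
contact_force: [-3.4, 1.5, -2.6]
gripper_width: 12.1
```

```bash
python3 -c "
from h import *
st()"
```

```text
11.75 [578.  -49.5 204.7] -2.06 F [-3.4  1.5 -2.6] T [0.26 0.83 0.07]
```

jog_arm --deltas '[{"slide": [0,0.4,0],"twist": [0,0,0],"gripper": 5},{"slide": [0,0.8,0],"twist": [0,0,0],"gripper": 5},{"slide": [0,1.2,0],"twist": [0,0,0],"gripper": 5},{"slide": [0,1.6,0],"twist": [0,0,0],"gripper": 5},{"slide": [0,2,0],"twist": [0,0,0],"gripper": 5}]'

```text
time: 12.25
position: [579.9, -49.6, 204.7]
orientation: [-2.261, -2.181, -0.0]
contact_force: [-3.9, 1.9, -2.0]
gripper_width: 11.9
```

```bash
python3 -c "
from h import *
st()"
```

```text
12.25 [579.9 -49.6 204.7] -2.06 F [-3.9  1.9 -2. ] T [0.29 0.91 0.09]
```

jog_arm --deltas '[{"slide": [0,0.4,0],"twist": [0,0,0],"gripper": 5},{"slide": [0,0.8,0],"twist": [0,0,0],"gripper": 5},{"slide": [0,1.2,0],"twist": [0,0,0],"gripper": 5},{"slide": [0,1.6,0],"twist": [0,0,0],"gripper": 5},{"slide": [0,2,0],"twist": [0,0,0],"gripper": 5}]'

```text
time: 12.75
position: [582.0, -49.7, 204.7]
orientation: [-2.261, -2.181, -0.0]
contact_force: [-4.3, 1.9, -3.0]
gripper_width: 12.5
```

```bash
python3 -c "
from h import *
st()"
```

```text
12.75 [582.  -49.7 204.7] -2.06 F [-4.3  1.9 -3. ] T [0.22 0.86 0.05]
```

jog_arm --deltas '[{"slide": [0,0.3,0],"twist": [0,0,0],"gripper": 5},{"slide": [0,0.6,0],"twist": [0,0,0],"gripper": 5},{"slide": [0,0.9,0],"twist": [0,0,0],"gripper": 5},{"slide": [0,1.2,0],"twist": [0,0,0],"gripper": 5},{"slide": [0,1.5,0],"twist": [0,0,0],"gripper": 5}]'

```text
time: 13.25
position: [583.0, -49.8, 204.7]
orientation: [-2.26, -2.181, 0.002]
contact_force: [-5.6, 0.5, -0.8]
gripper_width: 12.1
```

```bash
python3 -c "
from h import *
st()"
```

```text
13.25 [583.  -49.8 204.7] -2.06 F [-5.6  0.5 -0.8] T [0.25 1.36 0.19]
```

jog_arm --deltas '[{"slide": [0,0.2,0],"twist": [0,0,0],"gripper": 5},{"slide": [0,0.4,0],"twist": [0,0,0],"gripper": 5},{"slide": [0,0.5,0],"twist": [0,0,0],"gripper": 5},{"slide": [0,0.5,0],"twist": [0,0,0],"gripper": 5}]'

```text
time: 13.65
position: [583.2, -49.8, 204.7]
orientation: [-2.26, -2.18, 0.002]
contact_force: [-6.8, 1.1, -0.2]
gripper_width: 11.9
```

```bash
python3 -c "
from h import *
st()"
```

```text
13.65 [583.2 -49.8 204.7] -2.05 F [-6.8  1.1 -0.2] T [0.13 1.41 0.19]
```

jog_arm --deltas '[{"slide": [0,0.3,0],"twist": [0,0,-0.001],"gripper": 5},{"slide": [0,0.6,0],"twist": [0,0,-0.002],"gripper": 5},{"slide": [0,0.8,0],"twist": [0,0,-0.003],"gripper": 5},{"slide": [0,0.8,0],"twist": [0,0,-0.003],"gripper": 5}]'

```text
time: 14.05
position: [583.5, -49.8, 204.5]
orientation: [-2.257, -2.183, 0.004]
contact_force: [-7.7, 0.8, 0.8]
gripper_width: 12.5
```

```bash
python3 -c "
from h import *
st()"
```

```text
14.05 [583.5 -49.8 204.5] -1.91 F [-7.7  0.8  0.8] T [0.21 1.71 0.05]
```

jog_arm --deltas '[{"slide": [0,0.3,0],"twist": [0,0,0],"gripper": 5},{"slide": [0,0.6,0],"twist": [0,0,0],"gripper": 5},{"slide": [0,0.9,0],"twist": [0,0,0],"gripper": 5},{"slide": [0,1,0],"twist": [0,0,0],"gripper": 5}]'

```text
time: 14.45
position: [583.8, -49.8, 204.3]
orientation: [-2.256, -2.182, 0.006]
contact_force: [-10.2, 0.8, 2.3]
gripper_width: 12.2
```

```bash
python3 -c "
from h import *
st()"
```

```text
14.45 [583.8 -49.8 204.3] -1.91 F [-10.2   0.8   2.3] T [ 0.15  2.15 -0.05]
```

jog_arm --deltas '[{"slide": [0,0.5,-0.3],"twist": [0,0,0],"gripper": 5},{"slide": [0,1,-0.6],"twist": [0,0,0],"gripper": 5},{"slide": [0,1.5,-0.8],"twist": [0,0,0],"gripper": 5},{"slide": [0,1.5,-0.8],"twist": [0,0,0],"gripper": 5}]'

```text
time: 14.85
position: [584.4, -49.8, 204.4]
orientation: [-2.254, -2.18, 0.009]
contact_force: [-11.8, -0.8, 0.8]
gripper_width: 11.8
```

```bash
python3 -c "
from h import *
st()"
```

```text
14.85 [584.4 -49.8 204.4] -1.92 F [-11.8  -0.8   0.8] T [-0.02  2.6   0.07]
```

jog_arm --deltas '[{"slide": [0,0.5,-0.3],"twist": [0,0,0],"gripper": 5},{"slide": [0,1,-0.6],"twist": [0,0,0],"gripper": 5},{"slide": [0,1.5,-0.6],"twist": [0,0,0],"gripper": 5},{"slide": [0,2,-0.6],"twist": [0,0,0],"gripper": 5},{"slide": [0,2,-0.6],"twist": [0,0,0],"gripper": 5}]'

```text
time: 15.35
position: [585.1, -49.8, 204.6]
orientation: [-2.253, -2.178, 0.013]
contact_force: [-16.6, -0.8, 4.0]
gripper_width: 12.0
```

```bash
python3 -c "
from h import *
st()"
```

```text
15.35 [585.1 -49.8 204.6] -1.93 F [-16.6  -0.8   4. ] T [-0.08  3.41  0.11]
```

jog_arm --deltas '[{"slide": [0,0.5,-0.2],"twist": [0,0,0],"gripper": 5},{"slide": [0,1,-0.4],"twist": [0,0,-0.0005],"gripper": 5},{"slide": [0,1.3,-0.4],"twist": [0,0,-0.0005],"gripper": 5},{"slide": [0,1.3,-0.4],"twist": [0,0,-0.0005],"gripper": 5},{"slide": [0,1.3,-0.4],"twist": [0,0,-0.0005],"gripper": 5}]'

```text
time: 15.85
position: [585.5, -49.8, 204.6]
orientation: [-2.251, -2.177, 0.016]
contact_force: [-18.2, -0.9, 3.6]
gripper_width: 12.4
```

```bash
python3 -c "
from h import *
st()"
```

```text
15.85 [585.5 -49.8 204.6] -1.91 F [-18.2  -0.9   3.6] T [-0.15  3.92  0.04]
```

jog_arm --deltas '[{"slide": [0,0.4,0],"twist": [0,0,0],"gripper": 5},{"slide": [0,0.8,0],"twist": [0,0,0],"gripper": 5},{"slide": [0,0.8,0],"twist": [0,0,0],"gripper": 5},{"slide": [0,0.8,0],"twist": [0,0,0],"gripper": 5},{"slide": [0,0.8,0],"twist": [0,0,0],"gripper": 5}]'

```text
time: 16.35
position: [585.8, -49.8, 204.7]
orientation: [-2.251, -2.177, 0.017]
contact_force: [-21.4, -0.4, 5.4]
gripper_width: 12.2
```

```bash
python3 -c "
from h import *
for i in range(5): r.read_camera('top');st()
c=r.read_camera('scene');I=c['img'];cv2.imwrite('pics/s6.png',cv2.resize(I[140:330,150:400,::-1],None,fx=3,fy=3,interpolation=3));st()"
```

```text
16.4 [585.8 -49.8 204.7] -1.91 F [-21.5  -1.2   4.4] T [-0.15  4.32  0.09]
16.45 [585.8 -49.8 204.7] -1.91 F [-20.5  -0.7   5.8] T [-0.15  4.38  0.12]
16.5 [585.8 -49.8 204.7] -1.91 F [-20.6  -0.7   6.3] T [-0.14  4.35  0.07]
16.55 [585.8 -49.8 204.7] -1.91 F [-20.8  -1.9   5.5] T [-0.13  4.3   0.15]
16.6 [585.8 -49.8 204.7] -1.91 F [-21.2  -1.3   5.8] T [-0.16  4.27  0.09]
16.65 [585.8 -49.8 204.7] -1.91 F [-20.2  -1.    6.2] T [-0.15  4.25  0.08]
```

View pics/s6.png

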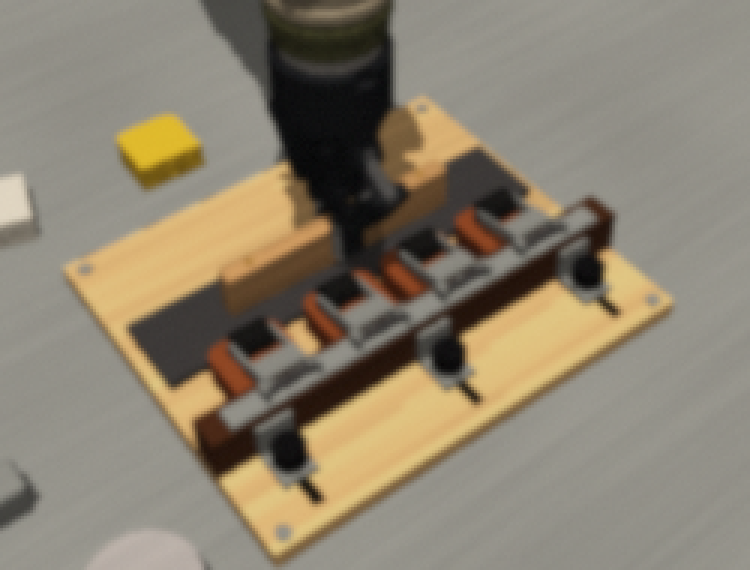

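Bedded: all four heels are against the fence, with about 20.7 N total held steadily and little yaw moment. I'll hold a little longer, then back straight off.

jog_arm --deltas '[{"slide": [0,0,0],"twist": [0,0,0],"gripper": 5},{"slide": [0,0,0],"twist": [0,0,0],"gripper": 5},{"slide": [0,0,0],"twist": [0,0,0],"gripper": 5},{"slide": [0,0,0],"twist": [0,0,0],"gripper": 5},{"slide": [0,0,0],"twist": [0,0,0],"gripper": 5}]'

```text
time: 17.15
position: [585.8, -49.8, 204.7]
orientation: [-2.251, -2.177, 0.017]
contact_force: [-20.8, -0.7, 5.4]
gripper_width: 12.6
```

jog_arm --deltas '[{"slide": [0,0,0],"twist": [0,0,0],"gripper": 5},{"slide": [0,0,0],"twist": [0,0,0],"gripper": 5},{"slide": [0,0,0],"twist": [0,0,0],"gripper": 5},{"slide": [0,0,0],"twist": [0,0,0],"gripper": 5},{"slide": [0,0,0],"twist": [0,0,0],"gripper": 5}]'

```text
time: 17.65
position: [585.8, -49.8, 204.7]
orientation: [-2.251, -2.177, 0.017]
contact_force: [-21.2, -0.8, 5.1]
gripper_width: 12.3
```

jog_arm --deltas '[{"slide": [0,-2,0],"twist": [0,0,0],"gripper": 5},{"slide": [0,-4,0],"twist": [0,0,0],"gripper": 5},{"slide": [0,-6,0],"twist": [0,0,0],"gripper": 5},{"slide": [0,-9,0],"twist": [0,0,0],"gripper": 5},{"slide": [0,-13,0],"twist": [0,0,0],"gripper": 5}]'

```text
time: 18.15
position: [579.7, -50.0, 207.2]
orientation: [2.255, 2.182, 0.004]
contact_force: [0.6, 0.0, -3.1]
gripper_width: 12.5
```

```bash
python3 -c "
from h import *
st();r.read_camera('top');print(r.read_state()['orientation'])"
```

```text
18.15 [579.7 -50.  207.2] -1.87 F [ 0.6  0.  -3.1] T [-0.02 -0.02  0.  ]
[2.25554628 2.18292563 0.00277932]
```

jog_arm --deltas '[{"slide": [0,-15,0],"twist": [0,0,0],"gripper": 5},{"slide": [0,-35,0],"twist": [0,0,0],"gripper": 5},{"slide": [0,-55,-20],"twist": [0,0,0],"gripper": 5},{"slide": [0,-75,-45],"twist": [0,0,0],"gripper": 5},{"slide": [0,-85,-60],"twist": [0,0,0],"gripper": 5}]'

```text
time: 18.7
position: [493.0, -46.9, 268.6]
orientation: [2.255, 2.183, 0.003]
contact_force: [0.9, -1.0, -3.7]
gripper_width: 12.4
```

```bash
python3 -c "
from h import *
st()"
```

```text
18.7 [493.  -46.9 268.6] -1.87 F [ 0.9 -1.  -3.7] T [-0.03 -0.08  0.06]
```

jog_arm --deltas '[{"slide": [29,-2,0],"twist": [0,0,-0.14],"gripper": 5},{"slide": [58,-3,0],"twist": [0,0,-0.28],"gripper": 5},{"slide": [88,-5,0],"twist": [0,0,-0.42],"gripper": 5},{"slide": [118,-6,0],"twist": [0,0,-0.56],"gripper": 5},{"slide": [147,-8,0],"twist": [0,0,-0.7],"gripper": 5}]'

```text
time: 19.2
position: [491.1, 101.6, 267.7]
orientation: [1.362, 2.827, 0.003]
contact_force: [-0.2, -0.6, -3.7]
gripper_width: 12.1
```

```bash
python3 -c "
from h import *
c=r.read_camera('top');st()
I=c['img'];cv2.imwrite('pics/t7.png',cv2.resize(I[130:330,190:410,::-1],None,fx=3,fy=3,interpolation=3))"
```

```text
19.25 [490.6 104.7 267.6] 39.07 F [-0.5  4.  -4. ] T [ 0.31 -0.03  0.02]
```

jog_arm --deltas '[{"slide": [32,24,0],"twist": [0,0,-0.13],"gripper": 5},{"slide": [65,48,0],"twist": [0,0,-0.26],"gripper": 5},{"slide": [97,72,0],"twist": [0,0,-0.39],"gripper": 5},{"slide": [130,96,0],"twist": [0,0,-0.52],"gripper": 5},{"slide": [162,120,0],"twist": [0,0,-0.65],"gripper": 5}]'

```text
time: 19.75
position: [484.7, 303.8, 267.5]
orientation: [0.389, 3.114, 0.003]
contact_force: [0.5, -0.1, -3.6]
gripper_width: 12.4
```

```bash
python3 -c "
from h import *
c=r.read_camera('top');st();c=r.read_camera('top');c=r.read_camera('top');st()
I=c['img'];cv2.imwrite('pics/t8.png',cv2.resize(I[130:330,190:410,::-1],None,fx=3,fy=3,interpolation=3))"
```

```text
19.8 [484.6 308.8 267.7] 76.32 F [ 3.2  6.9 -2.8] T [ 0.63 -0.37  0.06]
19.9 [484.5 304.4 267.2] 75.67 F [ 0.  -0.5 -3.9] T [-0.03  0.04  0.03]
```

View pics/t8.png

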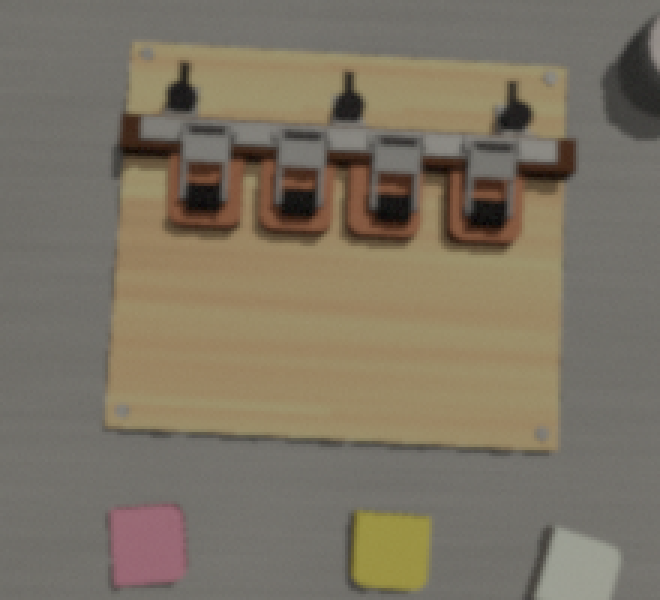

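The heels stand in one straight row against the fence, their back edges parallel to it. The look-alikes haven't moved. Next I'll lay the straightedge back down.

jog_arm --deltas '[{"slide": [5,17,10],"twist": [0,0,-0.04],"gripper": 5},{"slide": [10,33,35],"twist": [0,0,-0.08],"gripper": 5},{"slide": [10,33,60],"twist": [0,0,-0.08],"gripper": 5},{"slide": [10,33,76],"twist": [0,0,-0.08],"gripper": 5},{"slide": [10,33,76],"twist": [0,0,-0.08],"gripper": 5}]'

```text
time: 20.4
position: [482.6, 335.7, 188.7]
orientation: [-0.273, -3.128, 0.001]
contact_force: [0.2, -0.4, -2.6]
gripper_width: 12.5
```

jog_arm --deltas '[{"slide": [0,0,1.5],"twist": [0,0,0],"gripper": 5},{"slide": [0,0,3],"twist": [0,0,0],"gripper": 5},{"slide": [0,0,4],"twist": [0,0,0],"gripper": 5},{"slide": [0,0,4],"twist": [0,0,0],"gripper": 5}]'

```text
time: 20.8
position: [482.8, 336.2, 187.0]
orientation: [0.272, 3.129, 0.001]
contact_force: [0.4, -0.0, -3.7]
gripper_width: 12.4
```

```bash
python3 -c "
from h import *
st()"
```

```text
20.8 [482.8 336.2 187. ] 80.06 F [ 0.4 -0.  -3.7] T [-0.    0.03  0.02]
```

jog_arm --deltas '[{"slide": [0,0,0.7],"twist": [0,0,0],"gripper": 5},{"slide": [0,0,1.4],"twist": [0,0,0],"gripper": 5},{"slide": [0,0,2],"twist": [0,0,0],"gripper": 5},{"slide": [0,0,2],"twist": [0,0,0],"gripper": 5}]'

```text
time: 21.2
position: [482.7, 336.3, 186.5]
orientation: [0.272, 3.128, 0.001]
contact_force: [-4.2, -2.9, 9.2]
gripper_width: 12.1
```

```bash
python3 -c "
from h import *
st()"
```

```text
21.2 [482.7 336.3 186.5] 80.07 F [-4.2 -2.9  9.2] T [-0.51  0.69  0.01]
```

Contact with the bench at Fz +9 N, so it is down. I'll back up slightly, open the fingers and retreat.

jog_arm --deltas '[{"slide": [0,0,-1],"twist": [0,0,0],"gripper": 5},{"slide": [0,0,-1],"twist": [0,0,0],"gripper": 85},{"slide": [0,0,-1],"twist": [0,0,0],"gripper": 85},{"slide": [0,0,-1],"twist": [0,0,0],"gripper": 85},{"slide": [0,0,-1],"twist": [0,0,0],"gripper": 85}]'

```text
time: 21.7
position: [482.8, 336.4, 185.5]
orientation: [0.272, 3.13, 0.0]
contact_force: [0.5, 0.1, 0.9]
gripper_width: 69.6
```

jog_arm --deltas '[{"slide": [0,0,-1],"twist": [0,0,0],"gripper": 85},{"slide": [0,0,-15],"twist": [0,0,0],"gripper": 85},{"slide": [0,0,-45],"twist": [0,0,0],"gripper": 85},{"slide": [0,0,-80],"twist": [0,0,0],"gripper": 85},{"slide": [0,0,-110],"twist": [0,0,0],"gripper": 85}]'

```text
time: 22.2
position: [482.7, 336.3, 297.0]
orientation: [0.272, 3.13, 0.0]
contact_force: [-0.1, 0.4, 0.9]
gripper_width: 85.1
```

jog_arm --deltas '[{"slide": [45,0,-30],"twist": [0,0,0],"gripper": 85},{"slide": [90,0,-60],"twist": [0,0,0],"gripper": 85},{"slide": [90,0,-80],"twist": [0,0,0],"gripper": 85},{"slide": [90,0,-80],"twist": [0,0,0],"gripper": 85}]'

```text
time: 22.6
position: [393.2, 352.7, 379.7]
orientation: [0.268, 3.125, 0.007]
contact_force: [0.9, 0.3, 0.3]
gripper_width: 84.9
```

```bash
python3 -c "
from h import *
st()
c=r.read_camera('scene');cv2.imwrite('pics/s9.png',c['img'][:,:,::-1])"
```

```text
22.6 [393.2 352.7 379.7] 80.19 F [0.9 0.3 0.3] T [ 0.01 -0.02  0.04]
```

View pics/s9.png

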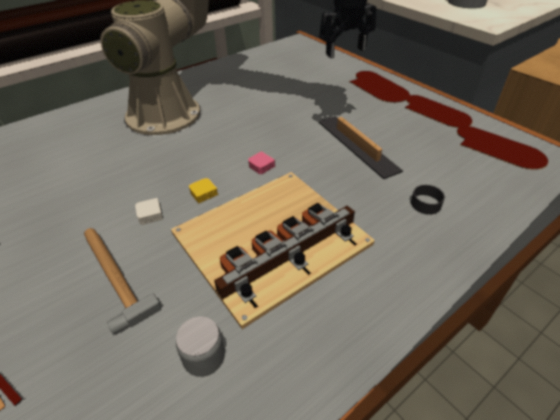

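The straightedge lies flat around (360,145). The heels are bedded at (238,260) to (320,215). The hammer, tin, die and look-alikes are where they were, and the gripper is clear. Handing in.

```bash
python3 -c "
from rig import r
print(r.sign_off())"
```

```text
the job is handed in; nothing more can be done
None
```

I pushed all four heels in under the rollers as one row with the straightedge and bedded them against the fence. I then laid the straightedge flat on the bench to the left of the jig and handed the job in at about 22.6 s.

- **Finding the fence:** I felt it about 6 mm before its middle setting; the camera had suggested about 8 mm.
- **Bedding push:** I held it for about 1.5 s. The wrist force read 20–21.5 N, and the yaw moment was about 0.1 Nm. From that moment I estimate about 5 N on each heel. I had no separate force reading for each heel.
- **Vertical force:** while bedding, the bar also pressed down on the heels or board with about 9 N in all, probably because it tipped slightly in the grip. I raised the tool a little, but this did not go away.
- **Last pictures:** the four heels stand in a straight row with their backs parallel to the fence. The straightedge lies flat. The hammer, tin, die and coloured look-alikes look unmoved, and the gripper is clear and touching nothing.

None of my checks failed.

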